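Sort the filter cubes in the cassette and close the empty pocket

ROBOT

A 6-joint arm with a two-finger parallel gripper is mounted at the origin on a cart in front of the work surface, level with it; the furniture and walls round the work are solid. World frame = base frame: x ahead of the robot, y to its left, z up, the work surface at z = 0. Lengths are in m, angles in rad, forces in N, time in s.
With the tool pointing down it reaches from about 0.375 to 0.9 m from the base axis. Payload 3.1 kg.
Tool frame: the origin (TCP) lies at the very end of the fingers, on their centre line; the grasp point (between the pads) lies 19 mm behind it (manip.tcp_to_grasp is the distance from the TCP to the grasp point, in m); z points along the fingers, y is the line along which they close (so a half turn about z gives the same grasp; the last joint's range is limited). The gripper opens to 85 mm and grips with 20 to 120 N. Pads are 22 mm wide; open, the fingers measure 114 mm over their backs; the gripper's body (76 mm by 85 mm) begins 54 mm behind the grasp point. The pads swing forward as they close: fully open they stand 13 mm farther back than shut.
Start: joints at [-1.494, 0.527, 1.433, -0, 1.181, -0.178], TCP at [0.158, -0.605, 0.202] pointing down, gripper open.
Joint ranges: [-3.08, 3.08], [-0.75, 2.2], [0.22, 2.44], [-1.43, 4.57], [0, 2.65], [-2.85, 2.85]. Speed limits (rad/s): [2.79, 2.79, 3.14, 3.14, 3.14, 3.14].

INTERFACE

Orientations are given as a unit quaternion [x, y, z, w].
In Python, from station import manip gives the robot as it stands. The module is installed in compiled form; this text tells all that it offers.
- The arm moves only by the tool step_arm, never from a script. Its argument "commands" is one flat list of numbers, 6 for each row, row after row: the shift along the tool's x, y, z in m, then the turn, a rotation vector about the tool's x, y, z in degrees. A call has exactly 10 rows; each row is the pose to reach, as a shift and turn from the pose commanded when the call began, along the tool's axes at that moment; what a row does not reach only later rows make up. A row lasts 1/10 s, in which the tool goes at most 50 mm and 8.59 degrees, less where a joint would pass 70% of its speed; a pose out of reach is approached as far as the arm can. A call with a gripper value outside its range is refused whole. "jaw" is the opening in per cent of the stroke, from 0 (shut) to 100 (fully open), set as the call begins (left out, the last holds). The fingers move at their own pace and stop on an object; "grip_force" is the grip in N (left out, the last holds). Time passes only in rows, so rows that repeat a pose let the fingers close, or fill a call up. It gives the time, the measured TCP pose, the force, the opening and the grip force at its end, in the units of the state.
- manip.sense(): the state, without advancing time (a new reading comes with each control period).
- manip.snapshot(name): name is "scene" or "top" or "wrist"; returns a dict with "pixels" (420x560x3 uint8, blue, green, red), "fx", "fy", "cx", "cy" (pixels), "k1" (the pictures are not rectified: a ray, as slopes to the right and down, at radius r is drawn at 1 + k1 r^2 times it, then the intrinsics apply), "R" (3x3) and "t" (3): a world point X has camera coordinates R X + t; the wrist camera has in their place "mount" (4x4, takes a point from camera to tool coordinates, whose origin is the TCP and whose axes are the flange's). Camera axes: x right, y down, z forward; pixel columns grow to the right and rows downward; lengths in m; the calibration is good to about 2 mm. A picture is of the moment at which its call begins: read the wrist's pose just before it. There is no depth.
- manip.sign_off(): hands the job in; it is judged then, once.
The state is a dict: "t": time; "q": joint angles; "qd": joint speeds; "tau": joint torques, N m; "tcp_pos": TCP position; "tool_rot": TCP orientation; "force": force on the tool from outside, world axes, zero at the start; "ft_torque": the same for the moment, N m; "finger_gap": opening from 0.0 (shut) to 1.0 (fully open); "gripper_force": force on a finger pad.
Only numpy, scipy, OpenCV 4.12 (cv2) and the standard library are available. Lean on these libraries where they do the work, as an engineer would, in place of code of your own. Each camera call takes 0.05 s, during which the arm holds its last target. There are 200 camera calls.

TASK

Two or all three of the filter cubes stand in the wrong pockets of the microscope's filter cassette: move them so that each one stands fully down in the pocket framed in its own colour, using the free pocket to make room; their undersides are bare filter glass, so never let a cube stand on the worktop. When the cubes are right, close the pocket with the white frame by pressing the white blank into it until its tabs catch and its flange lies flat on the frame. Leave the spare objective and its canister standing where they are.

Things in the scene. Friction and masses are not known exactly. Their poses are not given: they have to be found in the camera images.
- frame_blue: blue guide frame, 54 x 60 mm, round the mouth of one of the cassette's four pockets (64 mm apart along y). Pocket of the blue cube. Fixed. Origin: middle of the pocket floor, 8 mm above the worktop; z up, x across the row. Frame top 23 mm above the origin; opening 38 (x) by 44 mm (y), flared to 44 x 50 at the top; its lip ends 17 mm above the origin, the pocket is wider below.
- frame_green: green guide frame, 54 x 60 mm, round the mouth of one of the cassette's four pockets (64 mm apart along y). Pocket of the green cube. Fixed. Origin: middle of the pocket floor, 8 mm above the worktop; z up, x across the row. Frame top 23 mm above the origin; opening 38 (x) by 44 mm (y), flared to 44 x 50 at the top; its lip ends 17 mm above the origin, the pocket is wider below.
- frame_red: red guide frame, 54 x 60 mm, round the mouth of one of the cassette's four pockets (64 mm apart along y). Pocket of the red cube. Fixed. Origin: middle of the pocket floor, 8 mm above the worktop; z up, x across the row. Frame top 23 mm above the origin; opening 38 (x) by 44 mm (y), flared to 44 x 50 at the top; its lip ends 17 mm above the origin, the pocket is wider below.
- frame_white: white guide frame, 54 x 60 mm, round the mouth of one of the cassette's four pockets (64 mm apart along y). To be closed by the blank. Fixed. Origin: middle of the pocket floor, 8 mm above the worktop; z up, x across the row. Frame top 23 mm above the origin; opening 38 (x) by 44 mm (y), flared to 44 x 50 at the top; its lip ends 17 mm above the origin, the pocket is wider below.
- cube_blue: filter cube, black box with a blue plate on top, 32 mm (x) by 38 mm (y), 48 mm tall, 90 g, loose; lowest 4 mm stepped in 2 mm all round. Origin: centre of the underside, z up. Home in a pocket its origin is at the frame's and its axes run with the frame's (either way round); its upper 25 mm stand above the frame, to be gripped across x, clear of the neighbours.
- cube_green: filter cube, black box with a green plate on top, 32 mm (x) by 38 mm (y), 48 mm tall, 90 g, loose; lowest 4 mm stepped in 2 mm all round. Origin: centre of the underside, z up. Home in a pocket its origin is at the frame's and its axes run with the frame's (either way round); its upper 25 mm stand above the frame, to be gripped across x, clear of the neighbours.
- cube_red: filter cube, black box with a red plate on top, 32 mm (x) by 38 mm (y), 48 mm tall, 90 g, loose; lowest 4 mm stepped in 2 mm all round. Origin: centre of the underside, z up. Home in a pocket its origin is at the frame's and its axes run with the frame's (either way round); its upper 25 mm stand above the frame, to be gripped across x, clear of the neighbours.
- blank: white blank standing on its plug (33 mm x, 41 mm y, 15 mm deep), 60 g. Origin: centre of the plug's underside. Flange 48 x 54 mm, 15 to 18 mm up; grip rib 12 mm (x) by 36 mm (y), 18 to 38 mm up. Sprung tabs at +y and -y, barbs 25.5 mm from the middle, give way at 5 to 15 N of push and catch under the lip for good. Home: axes with the frame's (or half a turn), origin 8 mm above the frame's.
- spare_objective: spare microscope objective, whitish barrel with a yellow ring, 27 mm across, 48 mm tall, loose, standing upright behind the cassette. Origin: centre of its underside. Bystander. (Not listed: instruments half a metre tall stand on the worktop to the right, x over 0.53, y from -0.25 to 0.12; swing the arm past them folded in close to the base.)
- objective_canister: white objective canister with black screw cap, 42 mm across, 66 mm tall, loose, standing upright. Origin: centre of its underside. Bystander.
Mind the look-alikes: they are no part of the job. What is shaped like the cube_green but orange is not meant.

How it is judged:
By the outcome, as a careful person would: the job done as asked, in the order asked, and still so for the second after the job is handed in, with the robot touching nothing.
It also fails if it takes over 99 s, if anything falls off the work surface, if the arm or the gripper's body presses on something with over 40 N, if the wrist force passes 120 N, or if a joint passes its speed limit or range.

## Working session

There is one attempt and no reset: what is moved stays moved. The work goes in short steps, Python scripts to look and compute and a tool call to move; the robot and the scene stay as the last step left them, time stands still between calls to the robot, and variables do not carry over. Pictures are saved under pics/ and viewed, at most 14 in all, crops included, and the job is handed in when it is done.

Besides the shell and the picture viewer there is one more tool, called after "Emit:" by a JSON object that holds its "api" and its "payload". step_arm: Moves the arm, as the interface text tells. Its arguments: {"type":"object","properties":{"commands":{"type":"array","items":{"type":"number"}},"jaw":{"type":"number"},"grip_force":{"type":"number"}},"required":["commands"]}

```bash
mkdir -p pics; cat > h.py <<'E'
import numpy as np, cv2, pickle
from station import manip
from scipy.spatial.transform import Rotation as Rn
def ray(c,u,v):
    K=np.array([[c["fx"],0,c["cx"]],[0,c["fy"],c["cy"]],[0,0,1.]])
    p=cv2.undistortPoints(np.array([[[u,v]]],float),K,np.array([c["k1"],0,0,0,0.]))[0,0]
    d=c["R"].T@np.array([p[0],p[1],1]); o=-c["R"].T@c["t"]
    return o,d
def onz(c,u,v,z):
    o,d=ray(c,u,v); return (o+d*(z-o[2])/d[2])[:2]
def snap(n,name=None):
    if n=="wrist": s=manip.sense()
    c=manip.snapshot(n); c={k:(np.array(v) if isinstance(v,list) else v) for k,v in c.items()}
    if n=="wrist":
        T=np.eye(4);T[:3,:3]=Rn.from_quat(s["tool_rot"]).as_matrix();T[:3,3]=s["tcp_pos"]
        M=np.linalg.inv(T@np.array(c["mount"])); c["R"]=M[:3,:3];c["t"]=M[:3,3]
    if name:
        cv2.imwrite(f"pics/{name}.png",c["pixels"]); pickle.dump(c,open(f"pics/{name}.pkl","wb"))
    return c
def load(name): return pickle.load(open(f"pics/{name}.pkl","rb"))
E
python3 -c "
from h import *
s=manip.sense();print({k:np.round(s[k],3).tolist() for k in s});print(manip.tcp_to_grasp)
a=snap('scene','scene0');b=snap('top','top0')
for c in(a,b):print(-c['R'].T@c['t'],c['R'][2],c['fx'],c['k1'])"
```

```text
{'t': 0.0, 'q': [-1.494, 0.528, 1.434, -0.0, 1.181, -0.179], 'qd': [-0.0, 0.0, 0.0, -0.0, 0.001, 0.0], 'tau': [0.0, -44.235, -17.803, -0.0, 0.008, -0.0], 'tcp_pos': [0.157, -0.604, 0.201], 'tool_rot': [0.992, 0.127, 0.0, -0.001], 'force': [0.069, 0.089, 0.141], 'ft_torque': [0.031, -0.024, -0.013], 'gripper_force': 0.0, 'finger_gap': 0.998}
0.0187
[0.05248778 0.65877376 0.68142597] [ 0.48368882 -0.42420975 -0.76556595] 471.3322211220549 -0.02091363166555035
[0.28394389 0.28869035 0.86346802] [ 0.23452845 -0.00177964 -0.97210763] 408.7579147409585 0.030229231956128262
```

View pics/scene0.png

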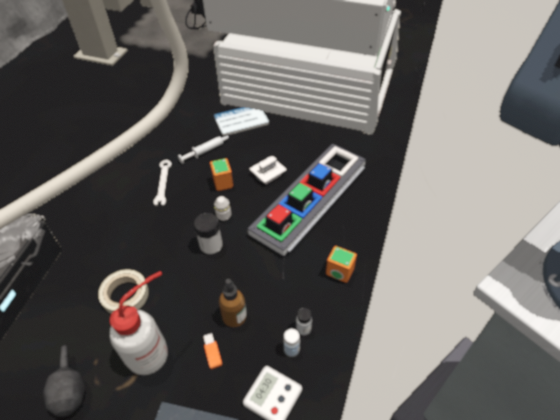

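View pics/top0.png

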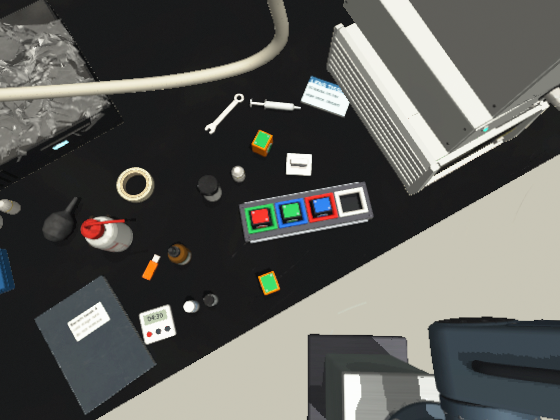

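Top view: the row from the left is green frame holding the red cube (260,216), blue frame holding the green cube (291,211), red frame holding the blue cube (321,206), and the empty white frame (351,202). The blank is at (298,163). Green-topped candidates are (291,211), (262,142) and (269,283). The last two have orange bodies, so they are look-alikes, and the black-bodied one in the cassette is cube_green.

```bash
cat > m.py <<'E'
from h import *
def masks(px):
    hsv=cv2.cvtColor(px,cv2.COLOR_BGR2HSV);H,S,V=cv2.split(hsv)
    sat=(S>120)&(V>70)
    return {"red":sat&((H<6)|(H>172)),"green":sat&(H>45)&(H<85),"blue":sat&(H>100)&(H<130),"white":(S<50)&(V>150)}
def blobs(px,box,amin=25):
    x0,y0,x1,y1=box;out=[]
    for n,m in masks(px).items():
        k=np.zeros(m.shape,np.uint8);k[y0:y1,x0:x1]=m[y0:y1,x0:x1]
        cs,_=cv2.findContours(k,cv2.RETR_EXTERNAL,cv2.CHAIN_APPROX_NONE)
        for c in cs:
            if cv2.contourArea(c)>amin: out.append((n,cv2.minAreaRect(c),cv2.contourArea(c)))
    return out
E
python3 -c "
from m import *
c=load('top0')
for n,r,a in blobs(c['pixels'],(190,125,380,250)):
    B=cv2.boxPoints(r)
    for z in(.031,.056):
        P=np.array([onz(c,*p,z) for p in B]); print(n,np.round(r[0]),a,z,P.mean(0).round(4),np.linalg.norm(P[0]-P[1]).round(4),np.linalg.norm(P[1]-P[2]).round(4),np.degrees(np.arctan2(*(P[1]-P[0])[::-1])).round(1))
i=c['pixels'][120:250,190:390];cv2.imwrite('pics/crop1.png',cv2.resize(i,None,fx=4,fy=4,interpolation=cv2.INTER_CUBIC))"
```

```text
red [260. 216.] 196.5 0.031 [0.4561 0.3311] 0.0349 0.0283 -79.2
red [260. 216.] 196.5 0.056 [0.4509 0.3298] 0.0339 0.0275 -79.2
red [321. 207.] 714.5 0.031 [0.4775 0.2039] 0.0623 0.0562 -77.2
red [321. 207.] 714.5 0.056 [0.4717 0.2064] 0.0605 0.0545 -77.2
green [291. 210.] 195.0 0.031 [0.4699 0.2665] 0.0346 0.0289 -77.3
green [291. 210.] 195.0 0.056 [0.4643 0.2672] 0.0336 0.028 -77.3
green [260. 218.] 709.0 0.031 [0.4512 0.3293] 0.0612 0.0554 -77.9
green [260. 218.] 709.0 0.056 [0.4462 0.3281] 0.0593 0.0537 -77.9
green [262. 139.] 123.5 0.031 [0.6266 0.3323] 0.0317 0.0238 -23.3
green [262. 139.] 123.5 0.056 [0.6163 0.331 ] 0.0308 0.0231 -23.3
blue [291. 213.] 719.5 0.031 [0.4645 0.2664] 0.0615 0.0564 -77.2
blue [291. 213.] 719.5 0.056 [0.4591 0.2671] 0.0596 0.0547 -77.2
blue [322. 205.] 189.5 0.031 [0.4827 0.2022] 0.0344 0.0281 -77.3
blue [322. 205.] 189.5 0.056 [0.4767 0.2048] 0.0334 0.0273 -77.3
white [308. 230.] 121.0 0.031 [0.4277 0.2288] 0.246 0.0044 -78.2
white [308. 230.] 121.0 0.056 [0.4234 0.2306] 0.2386 0.0043 -78.2
white [351. 201.] 729.5 0.031 [0.4908 0.1409] 0.0653 0.0566 -77.9
white [351. 201.] 729.5 0.056 [0.4846 0.1454] 0.0633 0.0549 -77.9
white [238. 172.] 76.5 0.031 [0.5505 0.3801] 0.0213 0.0223 -88.8
white [238. 172.] 76.5 0.056 [0.5424 0.3774] 0.0207 0.0217 -88.8
white [299. 164.] 505.0 0.031 [0.5713 0.2513] 0.0484 0.0551 -2.3
white [299. 164.] 505.0 0.056 [0.5627 0.2524] 0.0469 0.0534 -2.3
white [210. 129.] 45.0 0.031 [0.6474 0.4442] 0.024 0.0188 -88.7
white [210. 129.] 45.0 0.056 [0.6365 0.4395] 0.0233 0.0182 -88.7
```

View pics/crop1.png

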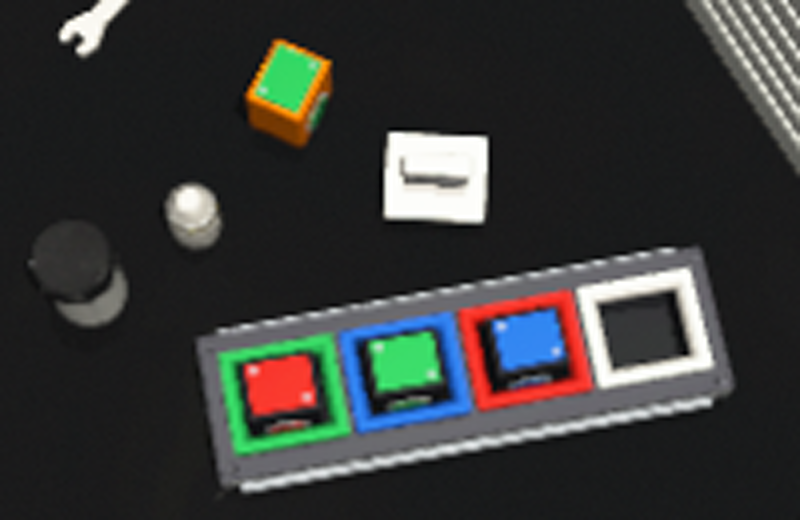

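The crop confirms it: red, green and blue cubes, all black-bodied, stand one pocket out in a cycle, and the white pocket is free. The frame spacing measures 64.3 mm, against 64 given. Next I swing the arm in, folded.

```bash
cat >> h.py <<'E'
def rel(wps,s=None):
    """wps: list of (x,y,z,phi_deg), phi = world angle of tool y; prints shift mm-rounded and turn"""
    s=s or manip.sense(); R=Rn.from_quat(s["tool_rot"]).as_matrix();p=np.array(s["tcp_pos"])
    for x,y,z,phi in wps:
        f=np.radians(phi);T=np.array([[-np.sin(f),np.cos(f),0],[np.cos(f),np.sin(f),0],[0,0,-1]]).T
        d=R.T@(np.array([x,y,z])-p); w=np.degrees(Rn.from_matrix(R.T@T).as_rotvec())
        print(*d.round(4),*w.round(1),sep=', ')
E
python3 -c "
from h import *
P=lambda a,r,z,f:(r*np.cos(np.radians(a)),r*np.sin(np.radians(a)),z,f)
rel([P(-75,.575,.21,-75),P(-74,.525,.22,-74),P(-73,.475,.23,-73),P(-70,.43,.24,-68)]+[P(-64+6.3*i,.42,.25,-62+6.3*i) for i in range(6)])"
```

```text
0.0038, -0.0493, -0.0088, -0.1, -0.0, -0.4
0.0127, -0.0995, -0.0187, -0.1, -0.0, -1.4
0.0197, -0.1498, -0.0286, -0.1, -0.0, -2.4
0.0403, -0.1963, -0.0385, -0.1, -0.0, -7.4
0.0829, -0.2127, -0.0484, -0.1, -0.0, -13.4
0.1275, -0.2243, -0.0484, -0.1, -0.0, -19.7
0.1707, -0.2407, -0.0483, -0.1, -0.0, -26.0
0.2117, -0.2618, -0.0483, -0.1, -0.1, -32.3
0.2503, -0.2872, -0.0482, -0.1, -0.1, -38.6
0.2857, -0.3167, -0.0482, -0.1, -0.1, -44.9
```

Emit:
{"api": "step_arm", "payload": {"commands": [0.004, -0.049, -0.009, 0, 0, 0, 0.013, -0.099, -0.019, 0, 0, -1, 0.02, -0.15, -0.029, 0, 0, -2, 0.04, -0.196, -0.039, 0, 0, -7, 0.083, -0.213, -0.048, 0, 0, -13, 0.127, -0.224, -0.048, 0, 0, -20, 0.171, -0.241, -0.048, 0, 0, -26, 0.212, -0.262, -0.048, 0, 0, -32, 0.25, -0.287, -0.048, 0, 0, -39, 0.286, -0.317, -0.048, 0, 0, -45]}}

```text
t: 1.1
tcp_pos: [0.3558, -0.2248, 0.25]
tool_rot: [0.867, 0.499, 0.0, 0.0]
force: [-0.1, 0.5, 0.4]
finger_gap: 1.003
gripper_force: 0.0
```

```bash
python3 -c "
from h import *
s=manip.sense();print(np.round(s['q'],3),np.round(s['tcp_pos'],4))
P=lambda a,r,z,f:(r*np.cos(np.radians(a)),r*np.sin(np.radians(a)),z,f)
rel([P(-32.5+6.3*(i+1),.42,.25,-30.5+5*(i+1)) for i in range(7)]+[(.42,.08,.25,7),(.43,.12,.24,11.9),(.44,.16,.23,11.9)])"
```

```text
[-0.831  0.181  1.851  0.     1.108 -0.304] [ 0.3558 -0.2248  0.25  ]
0.0447, -0.0016, -0.0, 0.0, 0.0, -4.7
0.0905, -0.0073, -0.0, 0.0, 0.0, -9.7
0.1354, -0.018, -0.0001, 0.0, 0.0, -14.7
0.1788, -0.0336, -0.0001, 0.0, 0.0, -19.7
0.2203, -0.0538, -0.0001, 0.0, 0.0, -24.7
0.2593, -0.0785, -0.0001, 0.0, 0.0, -29.7
0.2954, -0.1073, -0.0001, 0.0, 0.0, -34.7
0.2958, -0.0976, -0.0001, 0.0, 0.0, -37.2
0.3355, -0.1091, 0.0099, 0.0, 0.0, -42.1
0.3751, -0.1205, 0.0198, 0.0, 0.0, -42.1
```

Emit:
{"api": "step_arm", "payload": {"commands": [0.045, -0.002, 0, 0, 0, -5, 0.09, -0.007, 0, 0, 0, -10, 0.135, -0.018, 0, 0, 0, -15, 0.179, -0.034, 0, 0, 0, -20, 0.22, -0.054, 0, 0, 0, -25, 0.259, -0.078, 0, 0, 0, -30, 0.295, -0.107, 0, 0, 0, -35, 0.315, -0.103, 0, 0, 0, -38, 0.335, -0.109, 0.01, 0, 0, -42, 0.375, -0.12, 0.02, 0, 0, -42]}}

```text
t: 2.1
tcp_pos: [0.4405, 0.1583, 0.2298]
tool_rot: [0.632, 0.775, -0.0, 0.0]
force: [0.4, -1.0, -0.6]
finger_gap: 0.998
gripper_force: 0.0
```

```bash
python3 -c "
from h import *
s=manip.sense();print(np.round(s['q'],3),np.round(s['tcp_pos'],4),s['tool_rot'])
rel([(.44,.235,.24,11.9)])
c=snap('wrist','w0');print(-c['R'].T@c['t'],c['R'])"
```

```text
[ 1.060e-01  2.790e-01  1.778e+00 -1.000e-03  1.085e+00 -9.500e-02] [0.4405 0.1583 0.2298] [ 6.32172251e-01  7.74827719e-01 -3.74572841e-04  3.31995928e-04]
0.0752, 0.0149, -0.0103, -0.0, 0.1, -0.3
[0.42871461 0.22296377 0.40177565] [[ 9.79703446e-01  2.00452369e-01  7.57269813e-05]
 [ 1.93613125e-01 -9.46374605e-01  2.58629204e-01]
 [ 5.19145025e-02 -2.53365260e-01 -9.65976671e-01]]
```

View pics/w0.png

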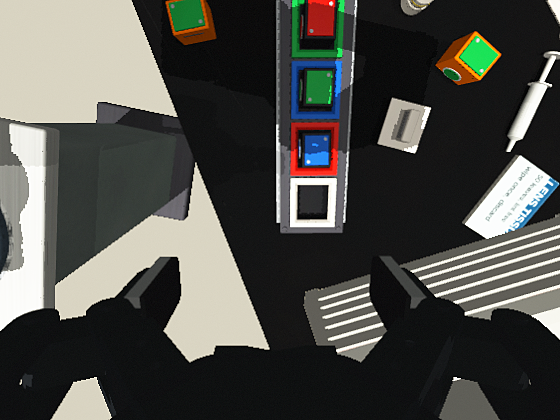

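The wrist view shows the cassette column near x=315 px: white (316,201), red (315,150), blue (316,90), green (317,25) frames, with the blank at (405,124). I'll measure and cross-check.

```bash
cat >> m.py <<'E'
def report(c,box,amin=60,zs=(.031,.056)):
    for n,r,a in blobs(c['pixels'],box,amin):
        B=cv2.boxPoints(r)
        for z in zs:
            P=np.array([onz(c,*p,z) for p in B]); L=[np.linalg.norm(P[i]-P[i+1]) for i in(0,1)]
            print(n,np.round(r[0]),a,z,P.mean(0).round(4),np.round(L,4),(np.degrees(np.arctan2(*(P[1]-P[0])[::-1]))%90).round(1))
E
python3 -c "
from m import *
c=load('w0');report(c,(270,0,440,240))"
```

```text
red [314. 148.] 2458.5 0.031 [0.4786 0.2052] [0.0543 0.0604] 11.6
red [314. 148.] 2458.5 0.056 [0.4752 0.2064] [0.0506 0.0563] 11.6
red [321.  17.] 906.5 0.031 [0.4542 0.3385] [0.0338 0.028 ] 10.4
red [321.  17.] 906.5 0.056 [0.4525 0.3307] [0.0315 0.0261] 10.4
green [319.  87.] 782.0 0.031 [0.4684 0.2716] [0.0283 0.0332] 11.6
green [319.  87.] 782.0 0.056 [0.4657 0.2684] [0.0264 0.0309] 11.6
green [318.  28.] 912.0 0.031 [0.4533 0.3278] [0.0542 0.0539] 11.2
green [318.  28.] 912.0 0.056 [0.4516 0.3207] [0.0506 0.0503] 11.2
blue [316. 150.] 692.5 0.031 [0.4811 0.2044] [0.0274 0.0343] 11.6
blue [316. 150.] 692.5 0.056 [0.4776 0.2056] [0.0256 0.0319] 11.6
blue [316.  90.] 2779.0 0.031 [0.4659 0.268 ] [0.0592 0.054 ] 12.3
blue [316.  90.] 2779.0 0.056 [0.4634 0.265 ] [0.0552 0.0504] 12.3
white [313. 202.] 2158.5 0.031 [0.4921 0.1431] [0.0596 0.0544] 12.3
white [313. 202.] 2158.5 0.056 [0.4878 0.1484] [0.0556 0.0508] 12.3
white [345. 187.] 81.5 0.031 [0.5258 0.1686] [0.086 0.003] 11.7
white [345. 187.] 81.5 0.056 [0.5192 0.1723] [0.0802 0.0028] 11.7
white [278. 173.] 251.5 0.031 [0.4433 0.1672] [0.0034 0.1162] 11.6
white [278. 173.] 251.5 0.056 [0.4424 0.171 ] [0.0032 0.1084] 11.6
white [404. 125.] 1804.0 0.031 [0.5725 0.2512] [0.0537 0.0457] 88.1
white [404. 125.] 1804.0 0.056 [0.5628 0.2493] [0.0501 0.0426] 88.1
```

```bash
python3 -c "
from h import *
s=manip.sense();print(np.array(s['tcp_pos']))
x,y=.4781,.2046
rel([(x,y,.13,11.9),(x,y,.06,11.9),(x,y,.031,11.9)])"
```

```text
[0.44154094 0.16417476 0.22850313]
0.0318, 0.0439, 0.0987, 0.1, -0.3, -0.2
0.0314, 0.0438, 0.1687, 0.1, -0.3, -0.2
0.0313, 0.0438, 0.1977, 0.1, -0.3, -0.2
```

Emit:
{"api": "step_arm", "payload": {"commands": [0.012, 0.022, 0.03, 0, 0, 0, 0.024, 0.036, 0.07, 0, 0, 0, 0.032, 0.044, 0.098, 0, 0, 0, 0.032, 0.044, 0.098, 0, 0, 0, 0.032, 0.044, 0.098, 0, 0, 0, 0.032, 0.044, 0.098, 0, 0, 0, 0.032, 0.044, 0.098, 0, 0, 0, 0.032, 0.044, 0.098, 0, 0, 0, 0.032, 0.044, 0.098, 0, 0, 0, 0.032, 0.044, 0.098, 0, 0, 0], "jaw": 70, "grip_force": 50}}

```text
t: 3.15
tcp_pos: [0.4776, 0.1983, 0.1326]
tool_rot: [0.632, 0.775, 0.0, 0.0]
force: [0.2, 0.3, 0.5]
finger_gap: 0.701
gripper_force: 0.0
```

```bash
python3 -c "
from m import *
s=manip.sense();print(np.array(s['tcp_pos']),s['qd'])
x,y=.4781,.2046
rel([(x,y,.06,11.9),(x,y,.031,11.9)])
c=snap('wrist','w1');report(c,(180,0,560,330))"
```

```text
[0.47757033 0.19830681 0.13258157] [0.00220439 0.00671467 0.00197313 0.00149921 0.00080866 0.00023856]
0.0061, 0.0017, 0.0726, 0.1, 0.0, -0.3
0.0061, 0.0017, 0.1016, 0.1, 0.0, -0.3
red [276. 192.] 4090.0 0.031 [0.4782 0.2055] [0.0541 0.0605] 11.6
red [276. 192.] 4090.0 0.056 [0.4771 0.2107] [0.0492 0.055 ] 11.6
red [276.  24.] 1682.0 0.031 [0.4513 0.3368] [0.0282 0.0335] 11.6
red [276.  24.] 1682.0 0.056 [0.4526 0.33  ] [0.0257 0.0304] 11.6
green [276. 116.] 1440.0 0.031 [0.4656 0.2693] [0.0278 0.0344] 11.6
green [276. 116.] 1440.0 0.056 [0.4656 0.2687] [0.0253 0.0312] 11.6
green [455.  96.] 133.5 0.031 [0.606  0.3146] [0.0066 0.0184] 80.0
green [455.  96.] 133.5 0.056 [0.5932 0.3099] [0.006  0.0167] 80.0
green [492.  74.] 1453.0 0.031 [0.6299 0.3369] [0.0275 0.034 ] 63.0
green [492.  74.] 1453.0 0.056 [0.6149 0.3301] [0.025  0.0309] 63.0
green [275.  38.] 1966.5 0.031 [0.4529 0.327 ] [0.0534 0.0534] 11.6
green [275.  38.] 1966.5 0.056 [0.454  0.3211] [0.0485 0.0485] 11.6
blue [549. 275.] 140.5 0.031 [0.7499 0.1797] [0.0317 0.0133] 88.1
blue [549. 275.] 140.5 0.056 [0.7239 0.1873] [0
[... 930 characters left out ...]
624 0.2531] [0.0488 0.0411] 87.3
white [547. 155.] 1009.5 0.031 [0.7009 0.2843] [0.0694 0.0171] 85.1
white [547. 155.] 1009.5 0.056 [0.6794 0.2824] [0.063  0.0156] 85.1
white [230. 173.] 624.0 0.031 [0.4376 0.2072] [0.0038 0.1902] 13.7
white [230. 173.] 624.0 0.056 [0.4402 0.2123] [0.0035 0.1729] 13.7
white [418.   2.] 66.0 0.031 [0.5546 0.3739] [0.0176 0.0027] 11.8
white [418.   2.] 66.0 0.056 [0.5465 0.3637] [0.016  0.0025] 11.8
white [405.   6.] 176.0 0.031 [0.5458 0.3692] [0.0075 0.0267] 9.5
white [405.   6.] 176.0 0.056 [0.5385 0.3595] [0.0068 0.0243] 9.5
white [323. 141.] 550.0 0.031 [0.5108 0.2456] [0.2362 0.0031] 11.7
white [323. 141.] 550.0 0.056 [0.5066 0.2471] [0.2146 0.0028] 11.7
```

View pics/w1.png

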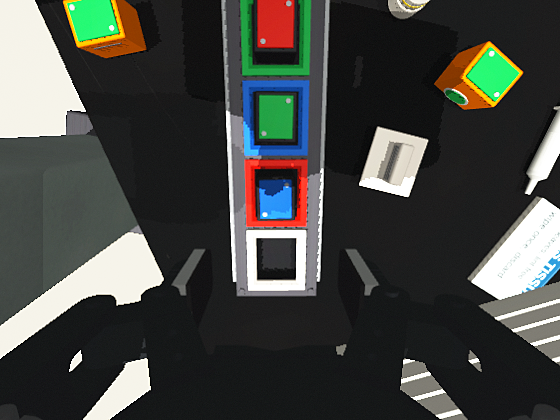

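The white frame measures (276,260) px → (0.492, 0.143) and the blue cube (275,198) → (0.478, 0.206), both agreeing with the top view within 2 mm. I'll descend on the blue cube.

Emit:
{"api": "step_arm", "payload": {"commands": [0.006, 0.002, 0.01, 0, 0, 0, 0.006, 0.002, 0.035, 0, 0, 0, 0.006, 0.002, 0.06, 0, 0, 0, 0.006, 0.002, 0.08, 0, 0, 0, 0.006, 0.002, 0.092, 0, 0, 0, 0.006, 0.002, 0.099, 0, 0, 0, 0.006, 0.002, 0.101, 0, 0, 0, 0.006, 0.002, 0.101, 0, 0, 0, 0.006, 0.002, 0.101, 0, 0, 0, 0.006, 0.002, 0.101, 0, 0, 0]}}

```text
t: 4.2
tcp_pos: [0.4787, 0.2048, 0.0318]
tool_rot: [0.632, 0.775, 0.001, 0.001]
force: [0.7, 0.4, -0.7]
finger_gap: 0.699
gripper_force: 0.0
```

Emit:
{"api": "step_arm", "payload": {"commands": [0, 0, 0, 0, 0, 0, 0, 0, 0, 0, 0, 0, 0, 0, 0, 0, 0, 0, 0, 0, 0, 0, 0, 0, 0, 0, 0, 0, 0, 0, 0, 0, 0, 0, 0, 0, 0, 0, -0.005, 0, 0, 0, 0, 0, -0.02, 0, 0, 0, 0, 0, -0.045, 0, 0, 0, 0, 0, -0.07, 0, 0, 0], "jaw": 20}}

```text
t: 5.2
tcp_pos: [0.4776, 0.2046, 0.1017]
tool_rot: [0.632, 0.775, -0.0, -0.0]
force: [0.2, 0.1, -0.3]
finger_gap: 0.199
gripper_force: 0.0
```

```bash
python3 -c "
from m import *
s=manip.sense();print(np.array(s['tcp_pos']),s['finger_gap'],s['gripper_force'],s['force'])
c=snap('wrist','w2')"
```

```text
[0.47764731 0.20459793 0.10167406] 0.1988976193630343 0.0 [ 0.24062141  0.11651973 -0.26202091]
```

View pics/w2.png

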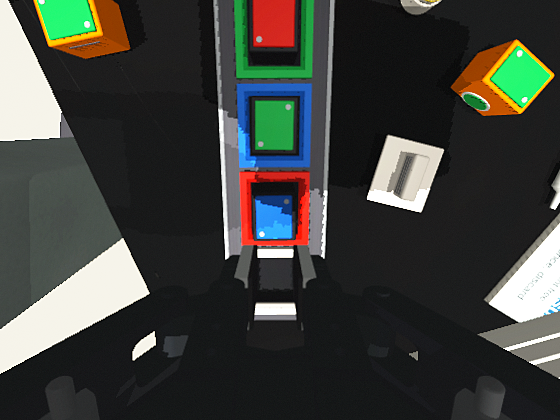

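The jaw shut to 20 % with nothing in it. The blue cube is still in the red pocket at (275,217), so I probably lifted before the fingers had closed. I'll check the cube's and fingers' positions.

```bash
python3 -c "
from m import *
c=load('w2')
def proj(X):
    p,_=cv2.projectPoints(np.array([X],float),cv2.Rodrigues(c['R'])[0],c['t'],np.array([[c['fx'],0,c['cx']],[0,c['fy'],c['cy']],[0,0,1.]]),np.array([c['k1'],0,0,0,0.]));return p.ravel()
print(proj([.4776,.2046,.1017]),proj([.4782,.2053,.056]))
report(c,(200,80,340,260),200,(.031,.056,.06))
t=snap('top','top1');report(t,(190,125,380,250),150)"
```

```text
[272.39467316 241.9054142 ] [273.95096892 218.39714152]
red [274. 208.] 5005.0 0.031 [0.4781 0.2055] [0.0539 0.0608] 11.6
red [274. 208.] 5005.0 0.056 [0.4769 0.212 ] [0.0483 0.0545] 11.6
red [274. 208.] 5005.0 0.06 [0.4767 0.2131] [0.0474 0.0535] 11.6
green [274. 125.] 1867.5 0.031 [0.4656 0.2685] [0.0284 0.0359] 11.6
green [274. 125.] 1867.5 0.056 [0.4656 0.2686] [0.0255 0.0322] 11.6
green [274. 125.] 1867.5 0.06 [0.4657 0.2686] [0.025  0.0316] 11.6
blue [274. 216.] 1508.0 0.031 [0.479  0.1991] [0.029  0.0358] 11.6
blue [274. 216.] 1508.0 0.056 [0.4777 0.2063] [0.0261 0.0321] 11.6
blue [274. 216.] 1508.0 0.06 [0.4774 0.2075] [0.0256 0.0315] 11.6
blue [274. 125.] 5988.5 0.031 [0.465  0.2678] [0.0539 0.0604] 11.6
blue [274. 125.] 5988.5 0.056 [0.4651 0.2679] [0.0484 0.0542] 11.6
blue [274. 125.] 5988.5 0.06 [0.4651 0.2679] [0.0475 0.0532] 11.6
white [275. 253.] 281.5 0.031 [0.4864 0.169 ] [0.0296 0.0071] 11.6
white [275. 253.] 281.5 0.056 [0.4843 0.1793] [0.0266 0.0064] 11.6
white [275. 253.] 281.5 0.06 [0.484  0.1809] [0.0261 0.0062] 11.6
white [223. 176.] 534.0 0.031 [0.4355 0.219 ] [0.0036 0.1291] 14.0
white [223. 176.] 534.0 0.056 [0.4386 0.2242] [0.0032 0.1158] 14.0
white [223. 176.] 534.0 0.06 [0.4391 0.225 ] [0.0032 0.1137] 14.0
white [299. 164.] 439.0 0.031 [0.5712 0.251 ] [0.047  0.0549] 87.3
white [299. 164.] 439.0 0.056 [0.5625 0.2522] [0.0456 0.0533] 87.3
```

Everything is in place, so the timing was at fault. I'll retry with a full second for closing.

Emit:
{"api": "step_arm", "payload": {"commands": [0, 0, 0, 0, 0, 0, 0, 0, 0, 0, 0, 0, 0, 0, 0.005, 0, 0, 0, 0, 0, 0.01, 0, 0, 0, 0, 0, 0.015, 0, 0, 0, 0.001, 0, 0.03, 0, 0, 0, 0.001, 0, 0.05, 0, 0, 0, 0.001, 0, 0.065, 0, 0, 0, 0.001, 0, 0.07, 0, 0, 0, 0.001, 0, 0.07, 0, 0, 0], "jaw": 60}}

```text
t: 6.3
tcp_pos: [0.4771, 0.2055, 0.0299]
tool_rot: [0.632, 0.775, -0.001, -0.001]
force: [-1.3, 0.4, 0.4]
finger_gap: 0.603
gripper_force: 0.0
```

Emit:
{"api": "step_arm", "payload": {"commands": [0, 0, 0, 0, 0, 0, 0, 0, 0, 0, 0, 0, 0, 0, 0, 0, 0, 0, 0, 0, 0, 0, 0, 0, 0, 0, 0, 0, 0, 0, 0, 0, 0, 0, 0, 0, 0, 0, 0, 0, 0, 0, 0, 0, 0, 0, 0, 0, 0, 0, 0, 0, 0, 0, 0, 0, 0, 0, 0, 0], "jaw": 20}}

```text
t: 7.3
tcp_pos: [0.4779, 0.2057, 0.031]
tool_rot: [0.632, 0.775, -0.0, -0.0]
force: [-0.6, -0.0, -0.3]
finger_gap: 0.202
gripper_force: 0.0
```

```bash
python3 -c "
from m import *
s=manip.sense();print(np.array(s['tcp_pos']),s['finger_gap'],s['gripper_force'],s['force'],Rn.from_quat(s['tool_rot']).as_matrix().round(3),np.round(s['q'],3))
c=snap('scene','s2');w=snap('wrist','w3')['pixels']
i=cv2.resize(c['pixels'][120:290,220:390],(595,595));cv2.imwrite('pics/c2.png',np.hstack([i,np.zeros((595,5,3),np.uint8),cv2.resize(w[100:,180:370],(190,320))if 0 else cv2.copyMakeBorder(w[100:340,180:370],0,355,0,0,0)]))"
```

```text
[0.4779027  0.20567683 0.03099727] 0.20244022013244184 0.0 [-0.64672252 -0.03242927 -0.29055848] [[-0.201  0.98  -0.   ]
 [ 0.98   0.201  0.   ]
 [ 0.    -0.    -1.   ]] [ 0.191  0.663  1.828  0.     0.651 -0.011]
```

View pics/c2.png

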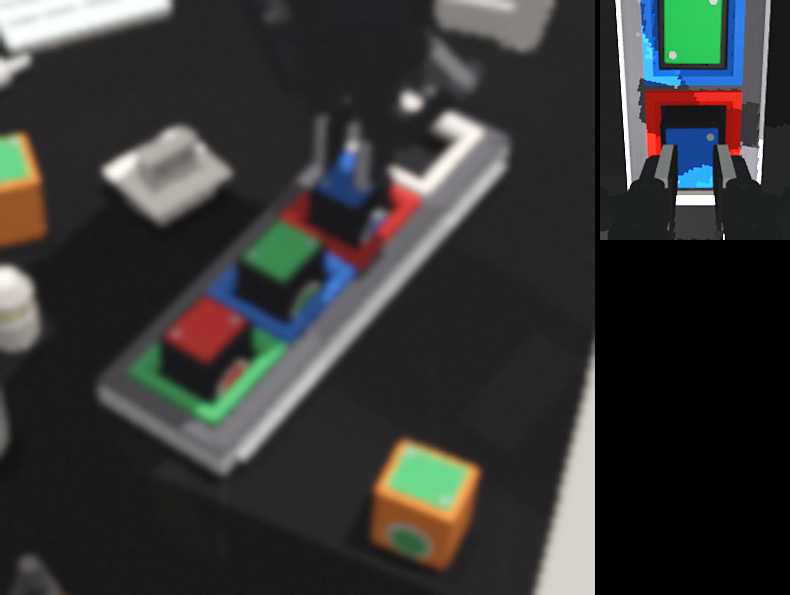

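```bash
python3 -c "
from m import *
def proj(c,X):
    p,_=cv2.projectPoints(np.array([X],float),cv2.Rodrigues(c['R'])[0],c['t'],np.array([[c['fx'],0,c['cx']],[0,c['fy'],c['cy']],[0,0,1.]]),np.array([c['k1'],0,0,0,0.]));return p.ravel().round(1)
s=load('s2');w=load('w3')
for z in(.031,.045,.056,.07):
  for h in(-.016,-.0085,.0085,.016):
    X=[.4779+h*.98,.2057+h*.2,z];a=proj(s,X);print(z,h,(a-[220,120])*3.5,proj(w,X)-[180-600,100])
i=s['pixels'][150:205,295:350];j=w['pixels'][180:340,220:330]
cv2.imwrite('pics/c3.png',np.hstack([cv2.resize(i,(400,400),interpolation=2),cv2.resize(j,(400,582),interpolation=2)[:400]]))"
```

```text
0.031 -0.016 [369.6  220.15] [664.9 141.8]
0.031 -0.0085 [358.05 214.2 ] [677.8 141.9]
0.031 0.0085 [332.15 200.55] [707.2 141.9]
0.031 0.016 [320.6 194.6] [720.1 141.9]
0.045 -0.016 [371.  202.3] [662.5 151.2]
0.045 -0.0085 [359.1 196. ] [676.5 151.2]
0.045 0.0085 [333.2 182.7] [708.2 151.2]
0.045 0.016 [321.65 176.75] [722.2 151.2]
0.056 -0.016 [372.05 187.6 ] [660.3 159.6]
0.056 -0.0085 [360.15 181.65] [675.2 159.6]
0.056 0.0085 [333.9 168. ] [709.1 159.7]
0.056 0.016 [322.35 162.05] [724.  159.7]
0.07 -0.016 [373.8  169.05] [657.1 172.2]
0.07 -0.0085 [361.55 162.75] [673.4 172.2]
0.07 0.0085 [334.95 149.45] [710.4 172.2]
0.07 0.016 [323.05 143.5 ] [726.7 172.2]
```

View pics/c3.png

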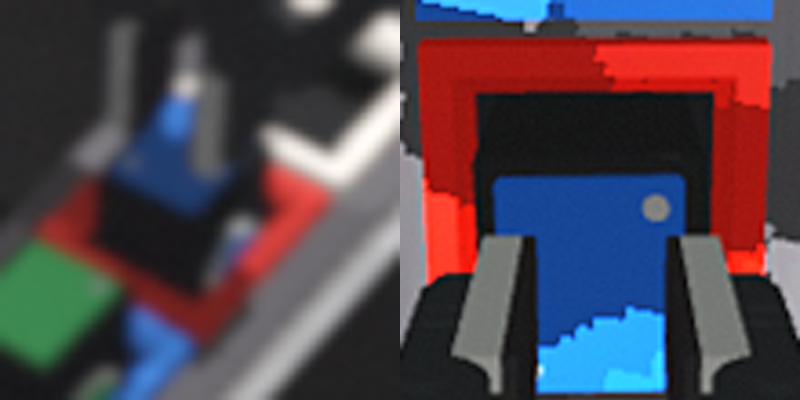

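Wrist crop: the finger tips at px (244–298, 245) overlap the blue plate. In the scene crop the near tip ends at plate height, z ≈ 0.055. So at this opening the real tips sit about 25 mm behind the reported TCP, and the fingers closed above the cube without contact. I'll open and go lower in small, force-checked steps.

Emit:
{"api": "step_arm", "payload": {"commands": [0, 0, 0, 0, 0, 0, 0, 0, 0, 0, 0, 0, 0, 0, 0, 0, 0, 0, 0, 0, 0, 0, 0, 0, 0, 0, 0, 0, 0, 0, 0, 0, 0.002, 0, 0, 0, 0, 0, 0.004, 0, 0, 0, 0, 0, 0.006, 0, 0, 0, 0, 0, 0.008, 0, 0, 0, 0, 0, 0.009, 0, 0, 0], "jaw": 60}}

```text
t: 8.4
tcp_pos: [0.4778, 0.2056, 0.0217]
tool_rot: [0.632, 0.775, -0.0, -0.0]
force: [0.3, -0.9, 0.4]
finger_gap: 0.6
gripper_force: 0.0
```

Emit:
{"api": "step_arm", "payload": {"commands": [0, 0, 0.001, 0, 0, 0, 0, 0, 0.002, 0, 0, 0, 0, 0, 0.003, 0, 0, 0, 0, 0, 0.004, 0, 0, 0, 0, 0, 0.005, 0, 0, 0, 0, 0, 0.006, 0, 0, 0, 0, 0, 0.007, 0, 0, 0, 0, 0, 0.008, 0, 0, 0, 0, 0, 0.009, 0, 0, 0, 0, 0, 0.009, 0, 0, 0]}}

```text
t: 9.4
tcp_pos: [0.4778, 0.2057, 0.0129]
tool_rot: [0.632, 0.775, -0.0, -0.0]
force: [0.4, 1.4, 0.5]
finger_gap: 0.604
gripper_force: 0.0
```

Emit:
{"api": "step_arm", "payload": {"commands": [0, 0, 0, 0, 0, 0, 0, 0, 0, 0, 0, 0, 0, 0, 0, 0, 0, 0, 0, 0, 0, 0, 0, 0, 0, 0, 0, 0, 0, 0, 0, 0, 0, 0, 0, 0, 0, 0, 0, 0, 0, 0, 0, 0, 0, 0, 0, 0, 0, 0, 0, 0, 0, 0, 0, 0, 0, 0, 0, 0], "jaw": 20, "grip_force": 40}}

```text
t: 10.4
tcp_pos: [0.4779, 0.2057, 0.0132]
tool_rot: [0.632, 0.775, -0.0, -0.0]
force: [-1.5, -0.5, 4.8]
finger_gap: 0.359
gripper_force: 39.9
```

Gripped (gap 0.36 ≈ 31 mm, 40 N). Lift and carry one pocket (64 mm) over to the white frame.

Emit:
{"api": "step_arm", "payload": {"commands": [0, 0, -0.008, 0, 0, 0, 0, 0, -0.028, 0, 0, 0, 0, 0, -0.05, 0, 0, 0, -0.005, 0, -0.064, 0, 0, 0, -0.022, 0, -0.068, 0, 0, 0, -0.042, 0, -0.068, 0, 0, 0, -0.058, 0, -0.068, 0, 0, 0, -0.064, 0, -0.068, 0, 0, 0, -0.064, 0, -0.068, 0, 0, 0, -0.064, 0, -0.068, 0, 0, 0]}}

```text
t: 11.4
tcp_pos: [0.4906, 0.1433, 0.0809]
tool_rot: [0.632, 0.775, -0.0, -0.0]
force: [0.4, -0.8, -1.9]
finger_gap: 0.363
gripper_force: 39.8
```

```bash
python3 -c "
from m import *
s=manip.sense();print(np.array(s['tcp_pos']),s['finger_gap'],s['gripper_force'],s['force'])
rel([(.4779+.0132,.2057-.0627,.014,11.7)])
c=snap('scene','s3');cv2.imwrite('pics/c4.png',cv2.resize(c['pixels'][110:270,220:400],(720,640))[:600])"
```

```text
[0.49056615 0.14332356 0.08092269] 0.36303211348215125 39.83059287071228 [ 0.39107038 -0.77838579 -1.92954262]
-0.0004, 0.0005, 0.0669, -0.0, -0.0, -0.1
```

View pics/c4.png

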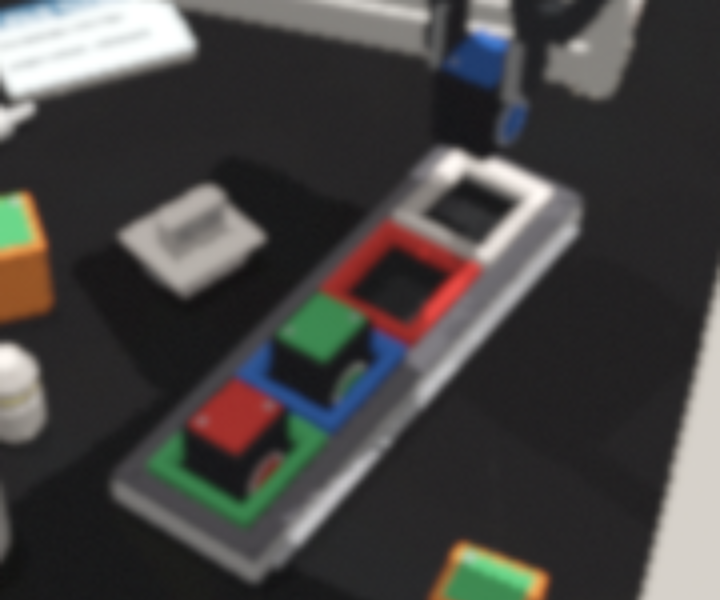

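Emit:
{"api": "step_arm", "payload": {"commands": [0, 0.001, 0.008, 0, 0, 0, 0, 0.001, 0.025, 0, 0, 0, 0, 0.001, 0.04, 0, 0, 0, 0, 0.001, 0.05, 0, 0, 0, 0, 0.001, 0.057, 0, 0, 0, 0, 0.001, 0.062, 0, 0, 0, 0, 0.001, 0.065, 0, 0, 0, 0, 0.001, 0.067, 0, 0, 0, 0, 0.001, 0.067, 0, 0, 0, 0, 0.001, 0.067, 0, 0, 0]}}

```text
t: 12.45
tcp_pos: [0.492, 0.1432, 0.0143]
tool_rot: [0.632, 0.775, 0.0, 0.0]
force: [-0.1, 0.3, -0.3]
finger_gap: 0.359
gripper_force: 39.8
```

Down to 0.014 without resistance. Release, lift, and travel to the red cube in the green frame (+192 mm along tool x).

Emit:
{"api": "step_arm", "payload": {"commands": [0, 0, 0, 0, 0, 0, 0, 0, 0, 0, 0, 0, 0, 0, 0, 0, 0, 0, 0, 0, 0, 0, 0, 0, 0, 0, 0, 0, 0, 0, 0, 0, -0.01, 0, 0, 0, 0, 0, -0.03, 0, 0, 0, 0, 0, -0.045, 0, 0, 0, 0, 0, -0.05, 0, 0, 0, 0, 0, -0.05, 0, 0, 0], "jaw": 60}}

```text
t: 13.45
tcp_pos: [0.4925, 0.1433, 0.0651]
tool_rot: [0.632, 0.775, 0.001, 0.001]
force: [-0.2, 0.8, 0.4]
finger_gap: 0.596
gripper_force: 0.0
```

Emit:
{"api": "step_arm", "payload": {"commands": [0.015, 0, 0, 0, 0, 0, 0.05, 0, 0, 0, 0, 0, 0.09, 0, 0, 0, 0, 0, 0.13, 0, 0, 0, 0, 0, 0.165, 0, 0, 0, 0, 0, 0.185, 0, 0, 0, 0, 0, 0.192, 0, 0, 0, 0, 0, 0.192, 0, 0, 0, 0, 0, 0.192, 0, 0, 0, 0, 0, 0.192, 0, 0, 0, 0, 0]}}

```text
t: 14.45
tcp_pos: [0.4532, 0.3301, 0.0638]
tool_rot: [0.633, 0.774, -0.0, -0.0]
force: [0.3, -0.0, -0.2]
finger_gap: 0.599
gripper_force: 0.0
```

```bash
python3 -c "
from m import *
s=manip.sense();print(np.array(s['tcp_pos']),s['finger_gap'],s['force'])
rel([(.4520,.3305,.013,11.7)])
t=snap('top','top2');report(t,(190,180,380,250),100)
c=snap('scene','s4');cv2.imwrite('pics/c5.png',cv2.resize(c['pixels'][110:270,220:400],(720,640))[:600])"
```

```text
[0.45320393 0.33013924 0.06377   ] 0.5989292304063762 [ 0.34211246 -0.02521146 -0.24527088]
0.0006, -0.0011, 0.0508, -0.1, 0.0, -0.2
```

View pics/c5.png

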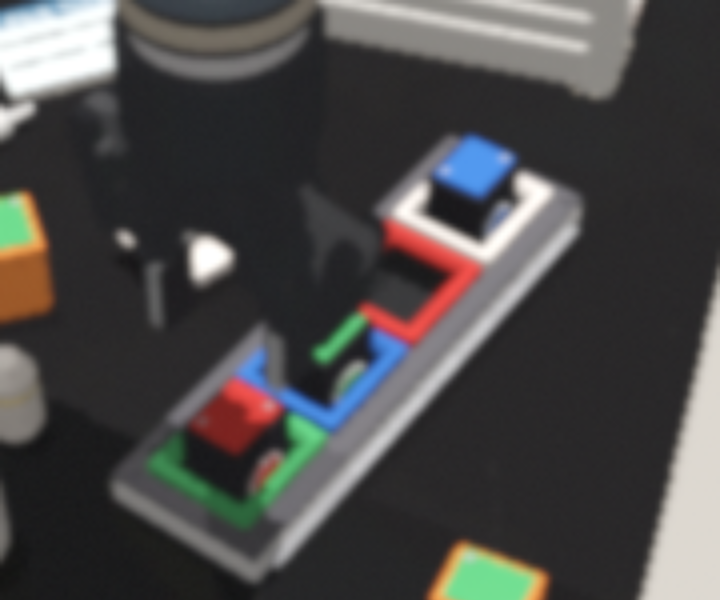

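The blue cube stands fully down in the white frame (475,185) and the gripper is over the red cube. Descend and grip.

Emit:
{"api": "step_arm", "payload": {"commands": [0, -0.001, 0.005, 0, 0, 0, 0, -0.001, 0.015, 0, 0, 0, 0, -0.001, 0.028, 0, 0, 0, 0, -0.001, 0.039, 0, 0, 0, 0, -0.001, 0.046, 0, 0, 0, 0, -0.001, 0.05, 0, 0, 0, 0, -0.001, 0.051, 0, 0, 0, 0, -0.001, 0.051, 0, 0, 0, 0, -0.001, 0.051, 0, 0, 0, 0, -0.001, 0.051, 0, 0, 0]}}

```text
t: 15.55
tcp_pos: [0.4525, 0.3312, 0.0135]
tool_rot: [0.632, 0.775, 0.0, 0.0]
force: [-0.8, -0.1, -0.0]
finger_gap: 0.601
gripper_force: 0.0
```

Emit:
{"api": "step_arm", "payload": {"commands": [0, 0, 0, 0, 0, 0, 0, 0, 0, 0, 0, 0, 0, 0, 0, 0, 0, 0, 0, 0, 0, 0, 0, 0, 0, 0, 0, 0, 0, 0, 0, 0, 0, 0, 0, 0, 0, 0, 0, 0, 0, 0, 0, 0, 0, 0, 0, 0, 0, 0, 0, 0, 0, 0, 0, 0, 0, 0, 0, 0], "jaw": 20}}

```text
t: 16.55
tcp_pos: [0.4523, 0.3312, 0.0135]
tool_rot: [0.632, 0.775, 0.0, 0.0]
force: [-1.5, -0.2, 5.8]
finger_gap: 0.364
gripper_force: 39.8
```

Emit:
{"api": "step_arm", "payload": {"commands": [0, 0, -0.008, 0, 0, 0, 0, 0, -0.028, 0, 0, 0, 0, 0, -0.05, 0, 0, 0, -0.008, 0, -0.064, 0, 0, 0, -0.038, 0, -0.068, 0, 0, 0, -0.075, 0, -0.068, 0, 0, 0, -0.108, 0, -0.068, 0, 0, 0, -0.124, 0, -0.068, 0, 0, 0, -0.128, 0, -0.068, 0, 0, 0, -0.128, 0, -0.068, 0, 0, 0]}}

```text
t: 17.55
tcp_pos: [0.478, 0.205, 0.081]
tool_rot: [0.633, 0.774, -0.0, -0.0]
force: [-0.7, 0.4, -0.4]
finger_gap: 0.362
gripper_force: 40.0
```

Emit:
{"api": "step_arm", "payload": {"commands": [0, 0, 0, 0, 0, 0, 0, 0, 0, 0, 0, 0, 0, 0, 0.008, 0, 0, 0, 0, 0, 0.018, 0, 0, 0, 0, 0, 0.026, 0, 0, 0, 0, 0, 0.032, 0, 0, 0, 0, 0, 0.034, 0, 0, 0, 0, 0, 0.034, 0, 0, 0, 0, 0, 0.034, 0, 0, 0, 0, 0, 0.034, 0, 0, 0]}}

```text
t: 18.55
tcp_pos: [0.4782, 0.2057, 0.0473]
tool_rot: [0.632, 0.775, 0.0, 0.0]
force: [-1.1, -0.3, -1.5]
finger_gap: 0.363
gripper_force: 40.0
```

```bash
python3 -c "
from m import *
s=manip.sense();print(np.array(s['tcp_pos']),s['finger_gap'],s['force'])
rel([(.4783,.2057,.0145,11.7)])"
```

```text
[0.47819526 0.20569837 0.04728651] 0.36345050223643405 [-1.09384999 -0.34594878 -1.51489603]
-0.0, 0.0001, 0.0328, 0.0, -0.0, -0.1
```

Emit:
{"api": "step_arm", "payload": {"commands": [0, 0, 0.006, 0, 0, 0, 0, 0, 0.013, 0, 0, 0, 0, 0, 0.02, 0, 0, 0, 0, 0, 0.026, 0, 0, 0, 0, 0, 0.03, 0, 0, 0, 0, 0, 0.032, 0, 0, 0, 0, 0, 0.033, 0, 0, 0, 0, 0, 0.033, 0, 0, 0, 0, 0, 0.033, 0, 0, 0, 0, 0, 0.033, 0, 0, 0]}}

```text
t: 19.55
tcp_pos: [0.4781, 0.2057, 0.0143]
tool_rot: [0.632, 0.775, 0.0, 0.0]
force: [-0.7, -0.5, -0.8]
finger_gap: 0.36
gripper_force: 40.0
```

Emit:
{"api": "step_arm", "payload": {"commands": [0, 0, 0, 0, 0, 0, 0, 0, 0, 0, 0, 0, 0, 0, 0, 0, 0, 0, 0, 0, 0, 0, 0, 0, 0, 0, 0, 0, 0, 0, 0, 0, -0.01, 0, 0, 0, 0, 0, -0.03, 0, 0, 0, 0, 0, -0.045, 0, 0, 0, 0, 0, -0.05, 0, 0, 0, 0, 0, -0.05, 0, 0, 0], "jaw": 60}}

```text
t: 20.55
tcp_pos: [0.4786, 0.2058, 0.0651]
tool_rot: [0.632, 0.775, 0.001, 0.001]
force: [-0.2, -0.1, -0.2]
finger_gap: 0.597
gripper_force: 0.0
```

Emit:
{"api": "step_arm", "payload": {"commands": [0.01, 0, 0, 0, 0, 0, 0.03, 0, 0, 0, 0, 0, 0.05, 0, 0, 0, 0, 0, 0.062, 0, 0, 0, 0, 0, 0.064, 0, 0, 0, 0, 0, 0.064, 0, 0, 0, 0, 0, 0.064, 0, 0, 0, 0, 0, 0.064, 0, 0, 0, 0, 0, 0.064, 0, 0, 0, 0, 0, 0.064, 0, 0, 0, 0, 0]}}

```text
t: 21.55
tcp_pos: [0.4652, 0.2679, 0.0641]
tool_rot: [0.632, 0.775, 0.0, 0.0]
force: [-0.1, -0.3, -0.0]
finger_gap: 0.601
gripper_force: 0.0
```

```bash
python3 -c "
from m import *
s=manip.sense();print(np.array(s['tcp_pos']),s['finger_gap'],s['force'])
rel([(.4652,.2679,.013,11.7)])
w=snap('wrist','w5');report(w,(180,0,340,330),200,(.056,))"
```

```text
[0.46524187 0.26793531 0.06407812] 0.6007579976113455 [-0.07463171 -0.33813178 -0.04406363]
-0.0, -0.0001, 0.0511, 0.0, 0.0, -0.1
red [273. 317.] 933.0 0.056 [0.4764 0.214 ] [0.0257 0.0178] 11.5
red [274. 298.] 2027.0 0.056 [0.4741 0.2271] [0.0477 0.0443] 11.5
green [272. 235.] 2094.0 0.056 [0.465  0.2689] [0.0254 0.0319] 11.5
green [272. 126.] 8368.0 0.056 [0.4522 0.3308] [0.0467 0.0529] 11.5
blue [273. 222.] 6181.5 0.056 [0.4637 0.2768] [0.0472 0.0518] 11.5
white [227. 292.] 936.5 0.056 [0.4441 0.2253] [0.011 0.053] 12.9
white [324. 205.] 2127.0 0.056 [0.4927 0.2858] [0.1524 0.0103] 10.9
white [212. 164.] 636.5 0.056 [0.4236 0.3012] [0.0027 0.0946] 14.5
```

Now the green cube: descend, grip, lift, +64 mm, and lower partly.

Emit:
{"api": "step_arm", "payload": {"commands": [0, 0, 0.005, 0, 0, 0, 0, 0, 0.015, 0, 0, 0, 0, 0, 0.028, 0, 0, 0, 0, 0, 0.039, 0, 0, 0, 0, 0, 0.046, 0, 0, 0, 0, 0, 0.05, 0, 0, 0, 0, 0, 0.051, 0, 0, 0, 0, 0, 0.051, 0, 0, 0, 0, 0, 0.051, 0, 0, 0, 0, 0, 0.051, 0, 0, 0]}}

```text
t: 22.6
tcp_pos: [0.4654, 0.2685, 0.0135]
tool_rot: [0.632, 0.775, 0.0, 0.0]
force: [0.3, 0.1, 0.4]
finger_gap: 0.602
gripper_force: 0.0
```

Emit:
{"api": "step_arm", "payload": {"commands": [0, 0, 0, 0, 0, 0, 0, 0, 0, 0, 0, 0, 0, 0, 0, 0, 0, 0, 0, 0, 0, 0, 0, 0, 0, 0, 0, 0, 0, 0, 0, 0, 0, 0, 0, 0, 0, 0, 0, 0, 0, 0, 0, 0, 0, 0, 0, 0, 0, 0, 0, 0, 0, 0, 0, 0, 0, 0, 0, 0], "jaw": 20}}

```text
t: 23.6
tcp_pos: [0.4651, 0.2684, 0.0135]
tool_rot: [0.632, 0.775, 0.0, 0.0]
force: [-0.1, -0.2, 5.6]
finger_gap: 0.364
gripper_force: 39.7
```

Emit:
{"api": "step_arm", "payload": {"commands": [0, 0, -0.008, 0, 0, 0, 0, 0, -0.028, 0, 0, 0, 0, 0, -0.05, 0, 0, 0, 0.005, 0, -0.064, 0, 0, 0, 0.022, 0, -0.068, 0, 0, 0, 0.042, 0, -0.068, 0, 0, 0, 0.058, 0, -0.068, 0, 0, 0, 0.064, 0, -0.068, 0, 0, 0, 0.064, 0, -0.068, 0, 0, 0, 0.064, 0, -0.068, 0, 0, 0]}}

```text
t: 24.6
tcp_pos: [0.4519, 0.3306, 0.0807]
tool_rot: [0.632, 0.775, -0.001, -0.0]
force: [0.1, 0.3, -1.4]
finger_gap: 0.361
gripper_force: 40.0
```

```bash
python3 -c "
from m import *
s=manip.sense();print(np.array(s['tcp_pos']),s['finger_gap'],s['force'])
rel([(.4521,.3304,.0145,11.7)])"
```

```text
[0.451917   0.33062939 0.08067647] 0.3612016661617707 [ 0.11816251  0.2713218  -1.39905301]
-0.0002, 0.0002, 0.0662, -0.1, 0.0, -0.1
```

Lower, release, lift, then go to the blue cube in the white frame (−192 mm).

Emit:
{"api": "step_arm", "payload": {"commands": [0, 0, 0.008, 0, 0, 0, 0, 0, 0.025, 0, 0, 0, 0, 0, 0.04, 0, 0, 0, 0, 0, 0.05, 0, 0, 0, 0, 0, 0.057, 0, 0, 0, 0, 0, 0.062, 0, 0, 0, 0, 0, 0.065, 0, 0, 0, 0, 0, 0.067, 0, 0, 0, 0, 0, 0.067, 0, 0, 0, 0, 0, 0.067, 0, 0, 0]}}

```text
t: 25.6
tcp_pos: [0.4524, 0.3312, 0.0144]
tool_rot: [0.632, 0.775, 0.0, 0.0]
force: [0.7, 0.5, -1.3]
finger_gap: 0.363
gripper_force: 40.0
```

Emit:
{"api": "step_arm", "payload": {"commands": [0, 0, 0, 0, 0, 0, 0, 0, 0, 0, 0, 0, 0, 0, 0, 0, 0, 0, 0, 0, 0, 0, 0, 0, 0, 0, 0, 0, 0, 0, 0, 0, -0.01, 0, 0, 0, 0, 0, -0.03, 0, 0, 0, 0, 0, -0.045, 0, 0, 0, 0, 0, -0.05, 0, 0, 0, 0, 0, -0.05, 0, 0, 0], "jaw": 60}}

```text
t: 26.6
tcp_pos: [0.4528, 0.3314, 0.0651]
tool_rot: [0.632, 0.775, 0.001, 0.0]
force: [0.5, -0.8, 0.6]
finger_gap: 0.6
gripper_force: 0.0
```

Emit:
{"api": "step_arm", "payload": {"commands": [-0.015, 0, 0, 0, 0, 0, -0.05, 0, 0, 0, 0, 0, -0.09, 0, 0, 0, 0, 0, -0.13, 0, 0, 0, 0, 0, -0.165, 0, 0, 0, 0, 0, -0.185, 0, 0, 0, 0, 0, -0.192, 0, 0, 0, 0, 0, -0.192, 0, 0, 0, 0, 0, -0.192, 0, 0, 0, 0, 0, -0.192, 0, 0, 0, 0, 0]}}

```text
t: 27.6
tcp_pos: [0.4902, 0.1439, 0.0638]
tool_rot: [0.631, 0.775, -0.0, -0.0]
force: [0.1, 0.4, 0.3]
finger_gap: 0.6
gripper_force: 0.0
```

```bash
python3 -c "
from m import *
s=manip.sense();print(np.array(s['tcp_pos']),s['finger_gap'],s['force'])
rel([(.4920,.1432,.013,11.7)])
w=snap('wrist','w6');cv2.imwrite('pics/w6.png',w['pixels']);report(w,(180,0,340,330),200,(.056,.031))"
```

```text
[0.49023114 0.14390292 0.06384205] 0.6004848180293346 [0.06867525 0.39611811 0.31809158]
-0.0011, 0.0016, 0.0508, -0.0, -0.0, -0.0
red [274. 128.] 8403.5 0.056 [0.4784 0.2056] [0.0467 0.0525] 11.7
red [274. 128.] 8403.5 0.031 [0.4784 0.2053] [0.0532 0.0598] 11.7
blue [275. 238.] 2093.5 0.056 [0.4921 0.1438] [0.0254 0.0326] 11.7
blue [275. 238.] 2093.5 0.031 [0.494  0.1348] [0.0289 0.0372] 11.7
blue [274.  36.] 2958.0 0.056 [0.4688 0.2509] [0.0477 0.0341] 11.7
blue [274.  36.] 2958.0 0.031 [0.4675 0.2568] [0.0543 0.0389] 11.7
white [274. 226.] 2042.0 0.056 [0.4901 0.1505] [0.0467 0.0534] 11.7
white [274. 226.] 2042.0 0.031 [0.4917 0.1424] [0.0532 0.0608] 11.7
white [212. 123.] 972.0 0.056 [0.4456 0.1959] [0.0028 0.1325] 14.3
white [212. 123.] 972.0 0.031 [0.441  0.1942] [0.0032 0.1509] 14.3
```

View pics/w6.png

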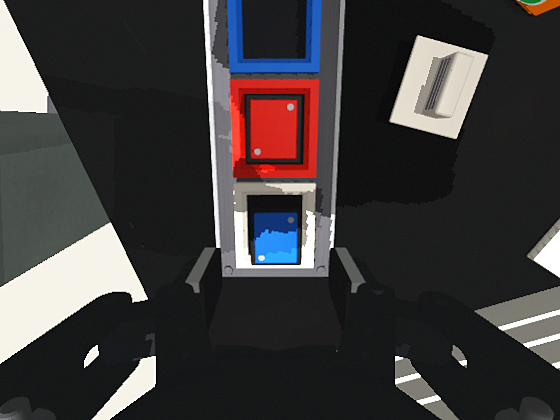

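Red is home at (274,128), blue frame is empty, and the blue cube is in the white frame at (275,238). Pick up blue and carry it +128 mm.

Emit:
{"api": "step_arm", "payload": {"commands": [-0.001, 0.001, 0.005, 0, 0, 0, -0.001, 0.001, 0.015, 0, 0, 0, -0.001, 0.001, 0.028, 0, 0, 0, -0.001, 0.001, 0.039, 0, 0, 0, -0.001, 0.001, 0.046, 0, 0, 0, -0.001, 0.001, 0.05, 0, 0, 0, -0.001, 0.001, 0.051, 0, 0, 0, -0.001, 0.001, 0.051, 0, 0, 0, -0.001, 0.001, 0.051, 0, 0, 0, -0.001, 0.001, 0.051, 0, 0, 0]}}

```text
t: 28.65
tcp_pos: [0.4923, 0.1422, 0.0134]
tool_rot: [0.632, 0.775, 0.0, 0.0]
force: [0.8, 0.2, -1.2]
finger_gap: 0.599
gripper_force: 0.0
```

Emit:
{"api": "step_arm", "payload": {"commands": [0, 0, 0, 0, 0, 0, 0, 0, 0, 0, 0, 0, 0, 0, 0, 0, 0, 0, 0, 0, 0, 0, 0, 0, 0, 0, 0, 0, 0, 0, 0, 0, 0, 0, 0, 0, 0, 0, 0, 0, 0, 0, 0, 0, 0, 0, 0, 0, 0, 0, 0, 0, 0, 0, 0, 0, 0, 0, 0, 0], "jaw": 20}}

```text
t: 29.65
tcp_pos: [0.4921, 0.1422, 0.0135]
tool_rot: [0.632, 0.775, 0.0, 0.0]
force: [-0.7, -0.1, 6.0]
finger_gap: 0.363
gripper_force: 39.7
```

Emit:
{"api": "step_arm", "payload": {"commands": [0, 0, -0.008, 0, 0, 0, 0, 0, -0.028, 0, 0, 0, 0, 0, -0.05, 0, 0, 0, 0.008, 0, -0.064, 0, 0, 0, 0.038, 0, -0.068, 0, 0, 0, 0.075, 0, -0.068, 0, 0, 0, 0.108, 0, -0.068, 0, 0, 0, 0.124, 0, -0.068, 0, 0, 0, 0.128, 0, -0.068, 0, 0, 0, 0.128, 0, -0.068, 0, 0, 0]}}

```text
t: 30.65
tcp_pos: [0.4659, 0.2678, 0.081]
tool_rot: [0.631, 0.775, -0.0, 0.0]
force: [0.2, -0.9, -0.8]
finger_gap: 0.363
gripper_force: 40.0
```

Emit:
{"api": "step_arm", "payload": {"commands": [0, 0, 0, 0, 0, 0, 0, 0, 0, 0, 0, 0, 0, 0, 0.008, 0, 0, 0, 0, 0, 0.018, 0, 0, 0, 0, 0, 0.026, 0, 0, 0, 0, 0, 0.032, 0, 0, 0, 0, 0, 0.034, 0, 0, 0, 0, 0, 0.034, 0, 0, 0, 0, 0, 0.034, 0, 0, 0, 0, 0, 0.034, 0, 0, 0]}}

```text
t: 31.65
tcp_pos: [0.4665, 0.2678, 0.0473]
tool_rot: [0.632, 0.775, 0.0, 0.0]
force: [0.7, 0.2, -1.6]
finger_gap: 0.368
gripper_force: 40.0
```

```bash
python3 -c "
from m import *
s=manip.sense();print(np.array(s['tcp_pos']),s['finger_gap'],s['force'])
rel([(.4652,.2682,.0145,11.7)])"
```

```text
[0.46648999 0.26776633 0.04733042] 0.367554902927533 [ 0.74333883  0.23326733 -1.64697604]
0.0007, -0.0012, 0.0328, 0.0, -0.0, -0.1
```

Emit:
{"api": "step_arm", "payload": {"commands": [0.001, -0.001, 0.006, 0, 0, 0, 0.001, -0.001, 0.013, 0, 0, 0, 0.001, -0.001, 0.02, 0, 0, 0, 0.001, -0.001, 0.026, 0, 0, 0, 0.001, -0.001, 0.03, 0, 0, 0, 0.001, -0.001, 0.032, 0, 0, 0, 0.001, -0.001, 0.033, 0, 0, 0, 0.001, -0.001, 0.033, 0, 0, 0, 0.001, -0.001, 0.033, 0, 0, 0, 0.001, -0.001, 0.033, 0, 0, 0]}}

```text
t: 32.65
tcp_pos: [0.4652, 0.2684, 0.0143]
tool_rot: [0.632, 0.775, 0.0, 0.0]
force: [0.8, 0.9, -0.8]
finger_gap: 0.361
gripper_force: 40.0
```

Emit:
{"api": "step_arm", "payload": {"commands": [0, 0, 0, 0, 0, 0, 0, 0, 0, 0, 0, 0, 0, 0, 0, 0, 0, 0, 0, 0, 0, 0, 0, 0, 0, 0, 0, 0, 0, 0, 0, 0, -0.01, 0, 0, 0, 0, 0, -0.03, 0, 0, 0, 0, 0, -0.06, 0, 0, 0, 0, 0, -0.085, 0, 0, 0, 0, 0, -0.09, 0, 0, 0], "jaw": 60}}

```text
t: 33.65
tcp_pos: [0.4671, 0.2691, 0.1073]
tool_rot: [0.632, 0.775, 0.003, 0.002]
force: [-0.2, 0.0, 0.2]
finger_gap: 0.598
gripper_force: 0.0
```

```bash
python3 -c "
from m import *
s=manip.sense();print(np.array(s['tcp_pos']))
rel([(.575,.20,.11,-2.5)])
for c in (load('w6'),load('w1'),load('w0'),load('top0')):
    b=[x for x in blobs(c['pixels'],(285,0,500,175),400) if x[0]=='white']
    for n,r,a in b:
        P=np.array([onz(c,*p,.018) for p in cv2.boxPoints(r)]);print(P.mean(0).round(4),a,np.linalg.norm(P[0]-P[1]).round(4),np.linalg.norm(P[1]-P[2]).round(4),(np.degrees(np.arctan2(*(P[1]-P[0])[::-1]))%90).round(1))
"
```

```text
[0.46711123 0.26913295 0.10733703]
-0.0894, 0.0918, -0.0021, 0.4, -0.1, 14.1
[0.5777 0.2516] 6294.5 0.0549 0.0476 87.9
[0.5774 0.2569] 1738.5 0.0436 0.0495 0.7
[0.5776 0.2522] 1804.0 0.0556 0.0473 88.1
[0.5768 0.2507] 499.0 0.0548 0.0482 1.2
[0.7371 0.1891] 922.5 0.0607 0.1059 72.4
[ 0.7958 -0.0166] 3619.5 0.2049 0.4342 37.6
[ 0.841  -0.0643] 3392.0 0.0728 0.3979 41.9
```

Blank from four views is (0.5775, 0.2515), yaw about −2°, with the flange measured at 55 × 47.5 mm (given 54 × 48). Go above it.

Emit:
{"api": "step_arm", "payload": {"commands": [-0.007, 0.02, 0, 0, 0, 4, -0.02, 0.055, 0, 0, 0, 9, -0.033, 0.09, 0, 0, 0, 13, -0.039, 0.104, 0, 0, 0, 13.7, -0.039, 0.104, 0, 0, 0, 13.7, -0.039, 0.104, 0.01, 0, 0, 13.7, -0.039, 0.104, 0.02, 0, 0, 13.7, -0.039, 0.104, 0.02, 0, 0, 13.7, -0.039, 0.104, 0.02, 0, 0, 13.7, -0.039, 0.104, 0.02, 0, 0, 13.7], "jaw": 45}}

```text
t: 34.65
tcp_pos: [0.5744, 0.2514, 0.0841]
tool_rot: [0.72, 0.694, -0.0, -0.0]
force: [0.4, -0.6, 0.1]
finger_gap: 0.453
gripper_force: 0.0
```

```bash
python3 -c "
from m import *
s=manip.sense();print(np.array(s['tcp_pos']))
rel([(.5775,.2515,.0,-2)])
c=snap('wrist','w7');report(c,(150,100,420,330),500,(.018,))
t=snap('scene','s7')"
```

```text
[0.57439492 0.25136659 0.08409586]
0.0002, 0.0031, 0.0841, -0.0, 0.0, -0.1
red [170. 260.] 551.0 0.018 [0.4885 0.2135] [0.0238 0.0446] 17.4
green [339. 112.] 844.5 0.018 [0.6246 0.324 ] [0.04   0.0173] 88.0
blue [161. 199.] 583.0 0.018 [0.4879 0.2641] [0.0165 0.0574] 87.9
white [277. 210.] 3893.5 0.018 [0.5773 0.2518] [0.0471 0.0526] 87.9
```

View pics/w7.png

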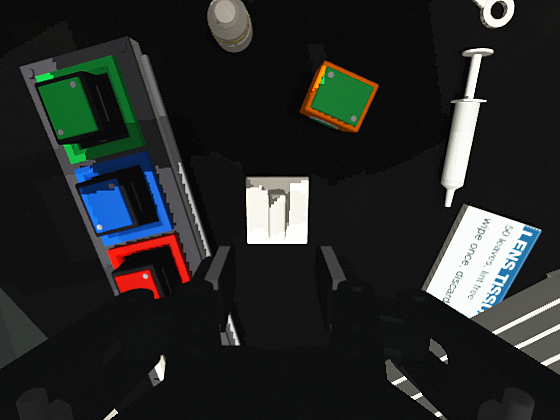

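All three cubes stand in their own frames: green (70,108), blue (107,205), red (140,280). The blank is centred at (277,210). Descend and grip the rib.

Emit:
{"api": "step_arm", "payload": {"commands": [0, 0.003, 0.01, 0, 0, 0, 0, 0.003, 0.03, 0, 0, 0, 0, 0.003, 0.05, 0, 0, 0, 0, 0.003, 0.065, 0, 0, 0, 0, 0.003, 0.075, 0, 0, 0, 0, 0.003, 0.08, 0, 0, 0, 0, 0.003, 0.083, 0, 0, 0, 0, 0.003, 0.084, 0, 0, 0, 0, 0.003, 0.084, 0, 0, 0, 0, 0.003, 0.084, 0, 0, 0]}}

```text
t: 35.75
tcp_pos: [0.5783, 0.2511, 0.0007]
tool_rot: [0.72, 0.694, 0.001, 0.0]
force: [0.3, 0.8, -0.3]
finger_gap: 0.452
gripper_force: 0.0
```

Emit:
{"api": "step_arm", "payload": {"commands": [0, 0, 0, 0, 0, 0, 0, 0, 0, 0, 0, 0, 0, 0, 0, 0, 0, 0, 0, 0, 0, 0, 0, 0, 0, 0, 0, 0, 0, 0, 0, 0, 0, 0, 0, 0, 0, 0, 0, 0, 0, 0, 0, 0, 0, 0, 0, 0, 0, 0, 0, 0, 0, 0, 0, 0, 0, 0, 0, 0], "jaw": 0, "grip_force": 60}}

```text
t: 36.75
tcp_pos: [0.5779, 0.251, 0.0004]
tool_rot: [0.72, 0.694, 0.0, 0.0]
force: [-1.1, -1.2, 5.5]
finger_gap: 0.116
gripper_force: 61.7
```

Emit:
{"api": "step_arm", "payload": {"commands": [0, 0, -0.008, 0, 0, 0, 0, 0, -0.028, 0, 0, 0, 0, 0, -0.055, 0, 0, 0, 0, 0, -0.075, 0, 0, 0, 0, 0, -0.085, 0, 0, 0, 0, 0, -0.09, 0, 0, 0, 0, 0, -0.09, 0, 0, 0, 0, 0, -0.09, 0, 0, 0, 0, 0, -0.09, 0, 0, 0, 0, 0, -0.09, 0, 0, 0]}}

```text
t: 37.75
tcp_pos: [0.5772, 0.2508, 0.089]
tool_rot: [0.72, 0.694, -0.001, -0.0]
force: [-0.6, -0.4, -0.1]
finger_gap: 0.117
gripper_force: 60.9
```

```bash
python3 -c "
from m import *
s=manip.sense();print(np.array(s['tcp_pos']),s['finger_gap'])
rel([(.4918,.142,.09,11.7)])"
```

```text
[0.57716547 0.25081158 0.08902082] 0.11670234038116856
-0.1119, -0.0813, -0.0008, -0.1, 0.0, -13.8
```

Emit:
{"api": "step_arm", "payload": {"commands": [-0.008, -0.006, 0, 0, 0, -1, -0.028, -0.021, 0, 0, 0, -4, -0.055, -0.04, 0, 0, 0, -7, -0.08, -0.058, 0, 0, 0, -10, -0.1, -0.073, 0, 0, 0, -13, -0.11, -0.08, 0, 0, 0, -13.8, -0.112, -0.081, 0, 0, 0, -13.8, -0.112, -0.081, 0, 0, 0, -13.8, -0.112, -0.081, 0, 0, 0, -13.8, -0.112, -0.081, 0, 0, 0, -13.8]}}

```text
t: 38.75
tcp_pos: [0.4934, 0.1425, 0.09]
tool_rot: [0.631, 0.776, 0.0, 0.0]
force: [-0.3, 0.1, -1.5]
finger_gap: 0.114
gripper_force: 60.9
```

Emit:
{"api": "step_arm", "payload": {"commands": [0, 0, 0.004, 0, 0, 0, 0, 0, 0.012, 0, 0, 0, 0, 0, 0.022, 0, 0, 0, 0, 0, 0.03, 0, 0, 0, 0, 0, 0.035, 0, 0, 0, 0, 0, 0.037, 0, 0, 0, 0, 0, 0.038, 0, 0, 0, 0, 0, 0.038, 0, 0, 0, 0, 0, 0.038, 0, 0, 0, 0, 0, 0.038, 0, 0, 0]}}

```text
t: 39.75
tcp_pos: [0.493, 0.142, 0.0523]
tool_rot: [0.631, 0.775, 0.0, 0.0]
force: [0.1, 0.1, -0.9]
finger_gap: 0.121
gripper_force: 60.9
```

```bash
python3 -c "
from m import *
s=manip.sense();print(np.array(s['tcp_pos']),s['finger_gap'],s['force'])
rel([(.4918,.142,.0164,11.7)])
c=snap('wrist','w8');report(c,(180,60,380,330),300,(.068,.031))"
```

```text
[0.49295424 0.14202743 0.05233113] 0.12127121046148882 [ 0.05683493  0.12445283 -0.90430658]
0.0002, -0.0012, 0.0359, 0.0, 0.0, -0.0
red [270. 124.] 9485.5 0.068 [0.4788 0.2057] [0.0431 0.0486] 11.7
red [270. 124.] 9485.5 0.031 [0.4783 0.2055] [0.0533 0.0601] 11.7
blue [270.  62.] 473.0 0.068 [0.4731 0.2329] [0.0432 0.0021] 11.7
blue [270.  62.] 473.0 0.031 [0.4712 0.2392] [0.0535 0.0026] 11.7
white [275. 292.] 386.0 0.068 [0.4991 0.1193] [0.012  0.0135] 11.7
white [275. 292.] 386.0 0.031 [0.5034 0.0987] [0.0148 0.0167] 11.7
white [300. 212.] 590.0 0.068 [0.5027 0.1668] [0.0198 0.0107] 11.7
white [300. 212.] 590.0 0.031 [0.5078 0.1574] [0.0245 0.0132] 11.7
white [335. 160.] 319.0 0.068 [0.5142 0.1919] [0.0991 0.0023] 11.5
white [335. 160.] 319.0 0.031 [0.5221 0.1885] [0.1225 0.0028] 11.5
white [206. 160.] 738.0 0.068 [0.4522 0.1791] [0.0023 0.099 ] 14.5
white [206. 160.] 738.0 0.031 [0.4455 0.1727] [0.0029 0.1225] 14.5
```

View pics/w8.png

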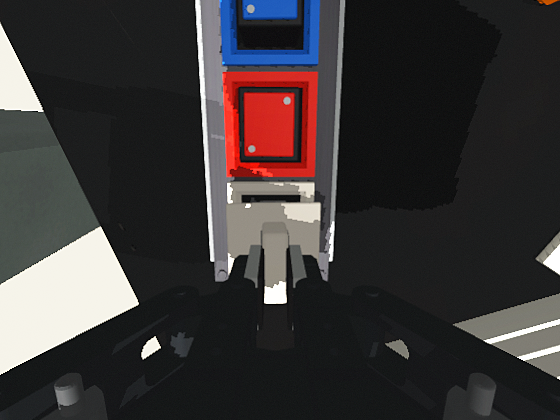

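The blank hangs over the white frame at (275,230), square to it. Insert in force-checked stages.

Emit:
{"api": "step_arm", "payload": {"commands": [0, -0.001, 0.004, 0, 0, 0, 0, -0.001, 0.009, 0, 0, 0, 0, -0.001, 0.014, 0, 0, 0, 0, -0.001, 0.018, 0, 0, 0, 0, -0.001, 0.021, 0, 0, 0, 0, -0.001, 0.024, 0, 0, 0, 0, -0.001, 0.026, 0, 0, 0, 0, -0.001, 0.027, 0, 0, 0, 0, -0.001, 0.027, 0, 0, 0, 0, -0.001, 0.027, 0, 0, 0]}}

```text
t: 40.8
tcp_pos: [0.4918, 0.1418, 0.0251]
tool_rot: [0.631, 0.775, 0.0, 0.0]
force: [-0.1, 0.7, -0.8]
finger_gap: 0.111
gripper_force: 61.0
```

Emit:
{"api": "step_arm", "payload": {"commands": [0, 0, 0.001, 0, 0, 0, 0, 0, 0.002, 0, 0, 0, 0, 0, 0.003, 0, 0, 0, 0, 0, 0.004, 0, 0, 0, 0, 0, 0.005, 0, 0, 0, 0, 0, 0.006, 0, 0, 0, 0, 0, 0.007, 0, 0, 0, 0, 0, 0.008, 0, 0, 0, 0, 0, 0.008, 0, 0, 0, 0, 0, 0.008, 0, 0, 0]}}

```text
t: 41.8
tcp_pos: [0.4916, 0.1418, 0.0167]
tool_rot: [0.631, 0.775, -0.0, -0.0]
force: [0.3, -0.3, 1.1]
finger_gap: 0.113
gripper_force: 61.0
```

Emit:
{"api": "step_arm", "payload": {"commands": [0, 0, 0.001, 0, 0, 0, 0, 0, 0.001, 0, 0, 0, 0, 0, 0.002, 0, 0, 0, 0, 0, 0.002, 0, 0, 0, 0, 0, 0.002, 0, 0, 0, 0, 0, 0.002, 0, 0, 0, 0, 0, 0.002, 0, 0, 0, 0, 0, 0.002, 0, 0, 0, 0, 0, 0.002, 0, 0, 0, 0, 0, 0.002, 0, 0, 0]}}

```text
t: 42.8
tcp_pos: [0.4913, 0.1417, 0.0161]
tool_rot: [0.631, 0.776, -0.0, -0.0]
force: [-2.1, -0.7, 12.3]
finger_gap: 0.114
gripper_force: 62.6
```

Emit:
{"api": "step_arm", "payload": {"commands": [0, 0, 0.001, 0, 0, 0, 0, 0, 0.001, 0, 0, 0, 0, 0, 0.002, 0, 0, 0, 0, 0, 0.002, 0, 0, 0, 0, 0, 0.002, 0, 0, 0, 0, 0, 0.002, 0, 0, 0, 0, 0, 0.002, 0, 0, 0, 0, 0, 0.002, 0, 0, 0, 0, 0, 0.002, 0, 0, 0, 0, 0, 0.002, 0, 0, 0]}}

```text
t: 43.8
tcp_pos: [0.491, 0.1417, 0.0153]
tool_rot: [0.631, 0.776, -0.0, 0.0]
force: [-5.2, -1.1, 22.8]
finger_gap: 0.118
gripper_force: 64.8
```

Emit:
{"api": "step_arm", "payload": {"commands": [0, 0, -0.001, 0, 0, 0, 0, 0, -0.002, 0, 0, 0, 0, 0, -0.003, 0, 0, 0, 0, 0, -0.004, 0, 0, 0, 0, 0, -0.005, 0, 0, 0, 0, 0, -0.005, 0, 0, 0, 0, 0, -0.005, 0, 0, 0, 0, 0, -0.005, 0, 0, 0, 0, 0, -0.005, 0, 0, 0, 0, 0, -0.005, 0, 0, 0]}}

```text
t: 44.8
tcp_pos: [0.4913, 0.1418, 0.0175]
tool_rot: [0.631, 0.775, -0.0, -0.0]
force: [0.0, 0.3, -8.7]
finger_gap: 0.117
gripper_force: 60.8
```

The blank holds against a 9 N pull, well above its weight, so the tabs have caught. Press once more to seat it, then release and back off.

Emit:
{"api": "step_arm", "payload": {"commands": [0, 0, 0.001, 0, 0, 0, 0, 0, 0.002, 0, 0, 0, 0, 0, 0.003, 0, 0, 0, 0, 0, 0.004, 0, 0, 0, 0, 0, 0.005, 0, 0, 0, 0, 0, 0.005, 0, 0, 0, 0, 0, 0.005, 0, 0, 0, 0, 0, 0.003, 0, 0, 0, 0, 0, 0.002, 0, 0, 0, 0, 0, 0.002, 0, 0, 0]}}

```text
t: 45.8
tcp_pos: [0.492, 0.1418, 0.0162]
tool_rot: [0.631, 0.775, 0.0, 0.0]
force: [0.2, -1.1, -1.2]
finger_gap: 0.116
gripper_force: 61.8
```

Emit:
{"api": "step_arm", "payload": {"commands": [0, 0, 0, 0, 0, 0, 0, 0, 0, 0, 0, 0, 0, 0, 0, 0, 0, 0, 0, 0, 0, 0, 0, 0, 0, 0, 0, 0, 0, 0, 0, 0, 0, 0, 0, 0, 0, 0, -0.01, 0, 0, 0, 0, 0, -0.03, 0, 0, 0, 0, 0, -0.055, 0, 0, 0, 0, 0, -0.07, 0, 0, 0], "jaw": 45}}

```text
t: 46.8
tcp_pos: [0.4925, 0.1419, 0.0881]
tool_rot: [0.631, 0.776, 0.001, 0.001]
force: [0.2, -0.9, -0.5]
finger_gap: 0.448
gripper_force: 0.0
```

Emit:
{"api": "step_arm", "payload": {"commands": [0, -0.02, -0.02, 0, 0, 0, 0, -0.04, -0.05, 0, 0, 0, 0, -0.05, -0.08, 0, 0, 0, -0.01, -0.05, -0.11, 0, 0, 0, -0.02, -0.05, -0.13, 0, 0, 0, -0.02, -0.05, -0.13, 0, 0, 0, -0.02, -0.05, -0.13, 0, 0, 0, -0.02, -0.05, -0.13, 0, 0, 0, -0.02, -0.05, -0.13, 0, 0, 0, -0.02, -0.05, -0.13, 0, 0, 0]}}

```text
t: 47.8
tcp_pos: [0.4461, 0.1123, 0.215]
tool_rot: [0.631, 0.776, -0.001, -0.001]
force: [0.1, 0.4, -0.7]
finger_gap: 0.452
gripper_force: 0.0
```

```bash
python3 -c "
from m import *
s=manip.sense();print(np.array(s['tcp_pos']),s['finger_gap'],s['force'])
c=snap('wrist','w9');report(c,(200,0,420,330),300,(.034,.056))
t=snap('scene','s9');a=cv2.resize(t['pixels'][110:290,180:400],(550,450),interpolation=2);b=c['pixels'][0:280,240:440]
cv2.imwrite('pics/c9.png',np.hstack([a,cv2.copyMakeBorder(b,0,170,0,0,0)]))"
```

```text
[0.44608684 0.1123323  0.21498835] 0.4523216137630903 [ 0.11366106  0.35431889 -0.67472773]
red [322. 106.] 2907.5 0.034 [0.4791 0.2053] [0.0541 0.0589] 11.7
red [322. 106.] 2907.5 0.056 [0.4763 0.2035] [0.0507 0.0553] 11.7
blue [324.  40.] 3407.5 0.034 [0.4655 0.2671] [0.0606 0.0537] 11.7
blue [324.  40.] 3407.5 0.056 [0.4636 0.2615] [0.0569 0.0503] 11.7
white [216. 243.] 4013.5 0.034 [0.3974 0.0202] [0.049  0.2469] 31.4
white [216. 243.] 4013.5 0.056 [0.3998 0.0299] [0.046  0.2315] 31.4
white [319. 166.] 2517.0 0.034 [0.4918 0.1423] [0.0591 0.0535] 12.6
white [319. 166.] 2517.0 0.056 [0.4882 0.1444] [0.0554 0.0502] 12.6
```

View pics/c9.png

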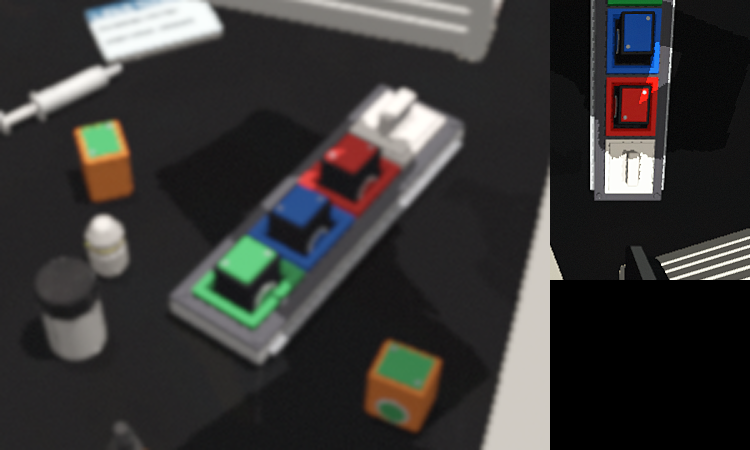

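The red cube at (348,165), blue at (300,218) and green at (247,270) stand fully down in their own frames. The blank lies flat in the white frame at (400,120), and the objective (107,245) and canister (70,310) are standing untouched.

```bash
python3 -c "
from station import manip
print(manip.sign_off())"
```

```text
the job is handed in; nothing more can be done
None
```

The job is handed in after about 48 s: each cube stands down in its own colour's pocket, the blank is latched flat in the white frame, and the objective and canister were not touched.

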